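Shut and latch the curing box over the lacquered bowl

TASK

One bay of the curing box holds a freshly lacquered deep bowl, the other a small flat dish. With the fingertips, grasping nothing, push the sliding lid over the deep bowl fully shut, then turn that lid's wooden turn-button square across behind its rib so that it cannot slide open again. Leave the other bay's lid and turn-button as they are, do not touch the bowl or the dish, do not disturb the things around the box, and finish clear of everything.

Things in the scene. Friction and masses are not known exactly. Their poses are not given: they have to be found in the camera images.
- box: red-brown lacquered curing box, fixed, 310 (x) x 280 (y) x 93 mm. Origin on the table; z up; x from the near deck half (x = -150 to 0 mm, deck top z = 85) to the two open-topped bays (x = 0 to 140, floor z = 12): left at y = 8 to 120, right at y = -120 to -8. Side rails (|y| = 120 to 140), divider (|y| < 8) and far wall (x = 140 to 160) are 93 high
- lid_left (a joint): how far the left sliding lid (over the bay at +y of the box) is open, in m: 0 fully shut at its end stop (farthest along the box's +x), 0.125 fully open (box's -x, back over the deck). About 2 N of friction; stays where it is left
- lid_left_rib (a point): centre of the upright rib on the left lid: 12 (x) x 84 (y) x 20 mm, z = 93 to 113 mm in the box frame (this point at 103), at x = 30 mm less the joint value, y = +64 mm. The lid is a wooden panel 140 (x) x 110 (y) x 8 mm, top flush with the rails, reaching 110 mm ahead (+x) and 30 mm behind (-x) this point. Axes as the box's
- latch_left (a joint): left turn-button's angle, rad: 0 parked along the side rail, free end towards the box's -x; 1.571 (end stop) straight across the lid, close behind (-x of) the shut lid's rib. Grows counter-clockwise seen from above; friction about 0.03 N m, stays where it is left
- latch_left_tip (a point): free end of the left turn-button, half-way up: a light wooden bar 14 mm wide, 20 mm tall (z = 96 to 116 mm in the box frame), reaching 55 mm from its pivot to this end and 7 mm past the pivot. Pivot: upright pin on the left rail at x = 14, y = +130 mm in the box frame. The point's -x axis points from the pivot to the free end
- lid_right (a joint): how far the right sliding lid (over the bay at -y of the box) is open, in m: 0 fully shut at its end stop (farthest along the box's +x), 0.125 fully open (box's -x, back over the deck). About 2 N of friction; stays where it is left
- lid_right_rib (a point): centre of the upright rib on the right lid: 12 (x) x 84 (y) x 20 mm, z = 93 to 113 mm in the box frame (this point at 103), at x = 30 mm less the joint value, y = -64 mm. The lid is a wooden panel 140 (x) x 110 (y) x 8 mm, top flush with the rails, reaching 110 mm ahead (+x) and 30 mm behind (-x) this point. Axes as the box's
- latch_right (a joint): right turn-button's angle, rad: 0 parked along the side rail, free end towards the box's -x; 1.571 (end stop) straight across the lid, close behind (-x of) the shut lid's rib. Grows clockwise seen from above; friction about 0.03 N m, stays where it is left
- latch_right_tip (a point): free end of the right turn-button, half-way up: a light wooden bar 14 mm wide, 20 mm tall (z = 96 to 116 mm in the box frame), reaching 55 mm from its pivot to this end and 7 mm past the pivot. Pivot: upright pin on the right rail at x = 14, y = -130 mm in the box frame. The point's -x axis points from the pivot to the free end
- bowl_center (a point): centre (half-way up) of the deep black bowl, 90 mm across and 50 mm tall, standing loose in one of the two bays; its rim lies 62 mm above the table, 23 mm below the underside of the lids
- dish_center (a point): centre (half-way up) of the small flat black dish, 70 mm across and 14 mm tall, standing loose in the other bay
- pot_center (a point): half-way up a bamboo brush pot, 68 mm across and 100 mm tall, handles standing in it up to about 170 mm; stands loose beside the box on its +y side
- spare_center (a point): half-way up a black bowl 120 mm across and 50 mm tall, standing loose beside the box on its -y side
- brush_mid (a point): a brush lying loose on the table along the near part of the box's +y side, handle towards the robot; under 25 mm tall
Mind the look-alikes: they are no part of the job. Leave any blue or pink look-alike of the part that bears bowl_center alone.

How it is judged:
By the outcome, as a careful person would: the job done as asked, in the order asked, and still so for the second after the job is handed in, with the robot touching nothing.
It also fails if it takes over 48 s, if anything falls off the work surface, if the arm or the gripper's body presses on something with over 40 N, if the wrist force passes 120 N, or if a joint passes its speed limit or range.

ROBOT

A 6-joint arm with a two-finger parallel gripper is mounted at the origin on the work surface. World frame = base frame: x ahead of the robot, y to its left, z up, the work surface at z = 0. Lengths are in m, angles in degrees, forces in N, time in s.
With the tool pointing down it reaches from about 0.25 to 0.725 m from the base axis. Payload 9.7 kg.
Tool frame: the origin (TCP) lies at the very end of the fingers, on their centre line; the grasp point (between the pads) lies 19 mm behind it (bot.hold_point_z is the distance from the TCP to the grasp point, in m); z points along the fingers, y is the line along which they close (so a half turn about z gives the same grasp; the last joint's range is limited). The gripper opens to 85 mm and grips with 20 to 120 N. Pads are 22 mm wide; open, the fingers measure 114 mm over their backs; the gripper's body (76 mm by 85 mm) begins 54 mm behind the grasp point. The pads swing forward as they close: fully open they stand 13 mm farther back than shut.
Start: joints at [-68.927, 4.979, 10.078, 95.1, 0, 90], TCP at [0.198, -0.513, 0.231] pointing down, gripper open.
Joint ranges: [-179.16, 179.16], [-48.56, 103.87], [-65.8, 70.77], [-126.05, 130.52], [-82.76, 87.17], [-180, 180]. Speed limits (degrees/s): [127.2, 127.2, 147.25, 180, 180, 180].

INTERFACE

Orientations are given as [roll, pitch, yaw] about the fixed x, y, z axes, in that order (R = Rz(yaw) Ry(pitch) Rx(roll)).
In Python, from workcell import bot gives the robot as it stands.
- The arm moves only by the tool play_rows, never from a script. Its argument "targets" is a list of rows, each an object with "grip": the closure in counts, from 0 (fully open) to 255 (shut); "linear": the shift along the world's x, y, z in cm, a list of three; "delta_rot": the turn, a rotation vector about the world's x, y, z in rad, a list of three. A call has 1 to 10 rows; each row is the pose to reach, as a shift and turn from the pose commanded when the call began; what a row does not reach only later rows make up. A row lasts 1/10 s, in which the tool goes at most 50 mm and 8.59 degrees, less where a joint would pass 70% of its speed; a pose out of reach is approached as far as the arm can. A call with a gripper value outside its range is refused whole. The fingers move at their own pace and stop on an object; "force" is the grip in N (left out, the last holds). Time passes only in rows, so rows that repeat a pose let the fingers close. It gives the time, the measured TCP pose, the force, the opening and the grip force at its end, in the units of the state.
- bot.get_obs(): the state, without advancing time (a new reading comes with each control period).
- bot.camera(name): name is "side" or "top"; returns a dict with "color" (420x560x3 uint8, red, green, blue), "range_z" (420x560 float32, m along the optical axis (not along the pixel's ray), 0 where there is no reading), "fov_y" (degrees; the focal length in pixels is half the picture's height over the tangent of half this angle, whatever the lens; pixels are square), "cx", "cy" (the principal point, pixels), "world_to_cam" (4x4, takes a point from world to camera coordinates). Camera axes: x right, y up, looking along -z (the intrinsics and any distortion apply to the point x, -y, -z); pixel columns grow to the right and rows downward; lengths in m; the calibration is good to about 2 mm. A picture is of the moment at which its call begins.
- bot.job_done(): hands the job in; it is judged then, once.
Trained networks look in a picture, given as the dict that the camera call returned (one of the last four; its "shot" number tells which), for a name from the list of things; names that differ only in an ending like _2 or _b are one class to them, and where a whole thing is asked for, a point or a joint stands for the part that bears it (a point fixed in the world has none). Each returns a list of dicts, best first, with "conf" (0 to 1); they miss things now and then, are a little off and sometimes report something else, mostly with a low value. They report only what shows in the picture. A call takes as long as a camera call. They do not tell look-alikes from the thing itself.
- bot.search_frame(picture, target): "box" ([left, top, right, bottom] in pixels, round what is visible of it).
- bot.trace(picture, target): "pixels" (420x560 bool, what is visible of it) and "box" ([left, top, right, bottom] in pixels, round what is visible of it).
- bot.pinpoint(picture, target): "pixel" ([column, row] in pixels: a listed point, or the origin of a listed thing).
The state is a dict: "time": time; "q": joint angles; "qd": joint speeds; "joint_efforts": joint torques, N m; "ee_pos": TCP position; "tcp_rot": TCP orientation; "wrist_force": force on the tool from outside, world axes, zero at the start; "torque": the same for the moment, N m; "opening": finger opening in m; "grasp_force": force on a finger pad.
Only numpy, scipy, OpenCV 4.12 (cv2) and the standard library are available. Lean on these libraries where they do the work, as an engineer would, in place of code of your own. Each camera call takes 0.05 s, during which the arm holds its last target. There are 200 camera calls.

## Working session

There is one attempt and no reset: what is moved stays moved. The work goes in short steps, Python scripts to look and compute and a tool call to move; the robot and the scene stay as the last step left them, time stands still between calls to the robot, and variables do not carry over. Pictures are saved under pics/ and viewed, at most 10 in all, crops included, and the job is handed in when it is done.

Besides the shell and the picture viewer there is one more tool, called after "Emit:" as name(argument=value, ...) on one line, values as JSON. play_rows: Moves the arm, as the interface text tells. Its arguments: {"type":"object","properties":{"targets":{"type":"array","items":{"type":"object","properties":{"grip":{"type":"number"},"linear":{"type":"array","items":{"type":"number"}},"delta_rot":{"type":"array","items":{"type":"number"}}}}},"force":{"type":"number"}},"required":["targets"]}

```bash
mkdir -p pics; cat > h.py <<'E'
import numpy as np,cv2
from workcell import bot
def K(p):
    f=210/np.tan(np.radians(p['fov_y'])/2); return f
def unproj(p,uv,d=None):
    u,v=uv; 
    if d is None: 
        w=p['range_z'][int(v)-1:int(v)+2,int(u)-1:int(u)+2]; d=np.median(w[w>0])
    f=K(p); c=np.array([(u-p['cx'])/f*d,-(v-p['cy'])/f*d,-d,1])
    return (np.linalg.inv(p['world_to_cam'])@c)[:3]
def atz(p,uv,z):
    a=unproj(p,uv,.3);b=unproj(p,uv,1.); t=(z-a[2])/(b[2]-a[2]); return a+t*(b-a)
def proj(p,X):
    c=p['world_to_cam']@np.r_[X,1]; f=K(p); return np.array([p['cx']+f*c[0]/-c[2],p['cy']-f*c[1]/-c[2]])
E
python3 - <<'E'
from h import *
print({k:v for k,v in bot.get_obs().items()})
for n in ['top','side']:
    p=bot.camera(n); cv2.imwrite(f'pics/{n}0.png',p['color'][:,:,::-1]); print(n,[k for k in p], p['fov_y'],p['cx'],p['cy'])
    for t in ['box','lid_left_rib','lid_right_rib','latch_left_tip','latch_right_tip','bowl_center','dish_center','pot_center','spare_center','brush_mid']:
        for r in bot.pinpoint(p,t)[:3]:
            print(t,round(r['conf'],2),np.round(r['pixel']),np.round(unproj(p,np.clip(r['pixel'],1,418)if 0 else r['pixel']),3))
E
```

```text
{'time': 0.0, 'q': array([-6.89267644e+01,  5.01063936e+00,  1.00353474e+01,  9.50989719e+01,
        1.44046527e-03,  9.00007878e+01]), 'qd': array([-0.01817616, -0.06042369, -0.03245551,  0.08670609, -0.02909207,
       -0.01990781]), 'joint_efforts': array([ 1.61519069e-04, -5.20383990e+01,  4.64807618e+01,  1.61581003e-02,
        6.52656195e-05,  4.57762170e-06]), 'ee_pos': array([ 0.19768605, -0.51300886,  0.23059548]), 'tcp_rot': array([-1.79925736e+02, -1.43944292e-03,  2.10724459e+01]), 'wrist_force': array([ 0.77275652, -0.70455763, -0.26865027]), 'torque': array([-0.03526857,  0.0003484 ,  0.01539675]), 'grasp_force': 0.0, 'opening': 0.08536799337802128}
top ['color', 'range_z', 'fov_y', 'cx', 'cy', 'world_to_cam', 'shot'] 57.58372794369038 276.555891794104 213.4540104679624
box 0.71 [276. 254.] [0.555 0.079 0.093]
lid_left_rib 0.81 [264. 296.] [0.459 0.108 0.111]
lid_right_rib 0.96 [311. 264.] [ 0.531 -0.001  0.112]
lid_right_rib 0.65 [264. 295.] [0.461 0.108 0.112]
latch_left_tip 0.68 [239. 284.] [0.486 0.166 0.1  ]
latch_right_tip 0.52 [328. 249.] [ 0.565 -0.04   0.115]
[... 618 characters left out ...]
8763
box 0.94 [311. 239.] [0.535 0.134 0.091]
lid_left_rib 0.66 [342. 242.] [0.458 0.099 0.091]
lid_right_rib 0.59 [332. 205.] [0.536 0.008 0.11 ]
latch_left_tip 0.55 [323. 249.] [0.494 0.145 0.088]
latch_right_tip 0.63 [331. 191.] [ 0.564 -0.042  0.111]
bowl_center 0.92 [188. 317.] [0.715 0.464 0.011]
bowl_center 0.84 [229. 287.] [0.679 0.332 0.007]
bowl_center 0.72 [237. 195.] [0.86  0.034 0.009]
dish_center 0.55 [292. 216.] [0.657 0.029 0.017]
dish_center 0.34 [332. 193.] [ 0.562 -0.041  0.103]
pot_center 0.95 [264. 308.] [0.53  0.382 0.095]
spare_center 0.65 [341. 242.] [0.456 0.114 0.108]
spare_center 0.56 [302. 168.] [ 0.741 -0.187  0.01 ]
brush_mid 0.97 [331. 316.] [0.397 0.279 0.019]
```

```bash
python3 - <<'E'
import cv2
a=cv2.imread('pics/top0.png'); b=cv2.imread('pics/side0.png')
cv2.imwrite('pics/a.png',cv2.resize(a[130:370,100:420],(800,600),interpolation=cv2.INTER_CUBIC))
cv2.imwrite('pics/b.png',cv2.resize(b[130:370,150:470],(800,600),interpolation=cv2.INTER_CUBIC))
E
```

```text
(no output)
```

View pics/a.png

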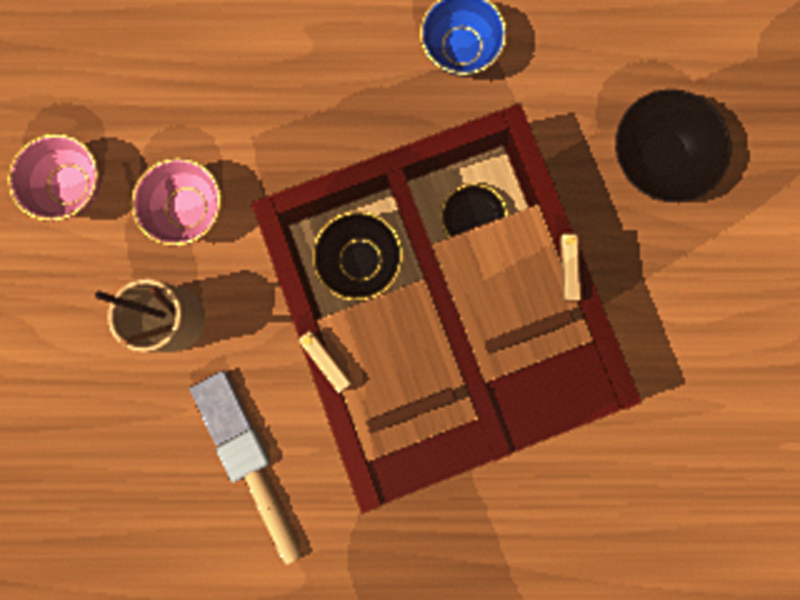

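View pics/b.png

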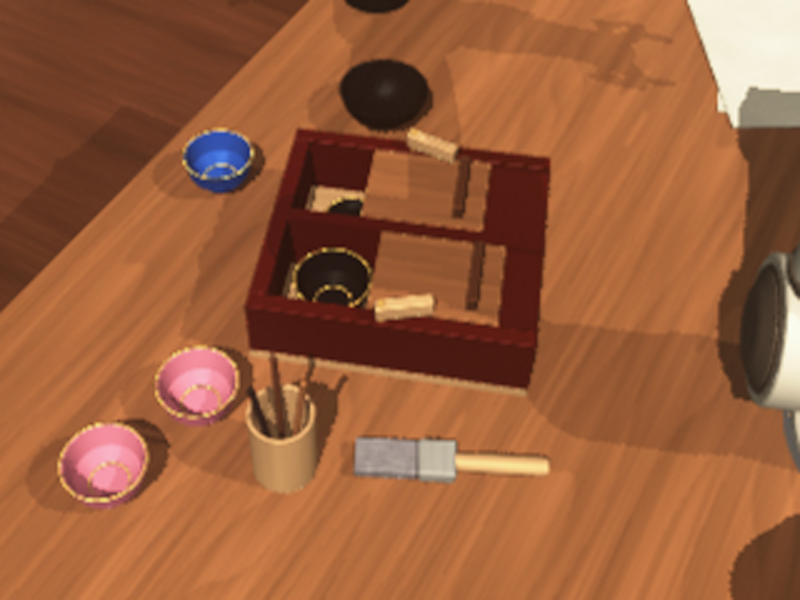

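The top crop shows the bowl in the left bay (358,258) and the dish in the right bay (473,212). The pink bowls at (53,178) and (177,200), the blue bowl at (462,36) and the black spare at (675,145) are outside the box. So the left lid is the one to shut. Its rib is at (418,410), and the left button, from (308,340) to (345,385), looks partly turned. Next I'll fit the box pose.

```bash
cat >> h.py <<'E'
def cloud(p):
    f=K(p);d=p['range_z'];v,u=np.mgrid[0:420,0:560]
    c=np.stack([(u-p['cx'])/f*d,-(v-p['cy'])/f*d,-d,np.ones_like(d)],-1)
    X=c@np.linalg.inv(p['world_to_cam']).T; X=X[...,:3]; X[d<=0]=np.nan; return X
E
python3 - <<'E'
from h import *
for n in ['top','side']:
    p=bot.camera(n);X=cloud(p);C=p['color'].astype(int)
    m=(X[...,2]>.08)&(X[...,2]<.125)&(np.hypot(X[...,0]-.56,X[...,1]-.07)<.23)
    m=cv2.morphologyEx(m.astype(np.uint8),cv2.MORPH_OPEN,np.ones((3,3)))
    nl,lab,st,_=cv2.connectedComponentsWithStats(m); i=1+np.argmax(st[1:,4]); m=lab==i
    P=X[m][:,:2]; r=cv2.minAreaRect((P*1000).astype(np.float32)); print(n,r, cv2.boxPoints(r).round().tolist(), 'zmed',np.nanmedian(X[m][:,2]))
    if n=='top':
        for uv in [(258,203),(520,106),(638,403),(368,510)]: print(atz(p,(100+uv[0]/2.5,130+uv[1]/2.5),.093).round(4))
    # tall: latch/rib
    L=m&(X[...,2]>.104)
    print(L.sum()); nl,lab,st,ce=cv2.connectedComponentsWithStats(L.astype(np.uint8))
    for k in range(1,nl):
        if st[k,4]>8:
            r=cv2.minAreaRect((X[lab==k][:,:2]*1000).astype(np.float32)); print(st[k,4],ce[k].round(),np.round(r[0]),np.round(r[1]),round(r[2],1),X[lab==k][:,2].max().round(3))
E
```

```text
top ((565.2445678710938, 77.84738159179688), (310.4501037597656, 280.1863708496094), 20.495790481567383) [[371.0, 155.0], [469.0, -108.0], [760.0, 1.0], [662.0, 263.0]] zmed 0.0924240644927311
[0.6593 0.2546 0.093 ]
[7.544e-01 2.000e-04 9.300e-02]
[ 0.4677 -0.1045  0.093 ]
[0.3734 0.1474 0.093 ]
729
170 [328. 237.] [595. -41.] [60. 15.] 1.4 0.119
188 [311. 262.] [535.  -1.] [12. 83.] 20.6 0.116
172 [229. 274.] [509. 188.] [61. 14.] 37.9 0.121
199 [264. 294.] [464. 108.] [12. 84.] 20.5 0.118
side ((564.720458984375, 76.60995483398438), (310.1981201171875, 286.3575439453125), 20.480730056762695) [[369.0, 156.0], [470.0, -112.0], [760.0, -3.0], [660.0, 265.0]] zmed 0.091494609892105
476
114 [322. 188.] [594. -42.] [61. 19.] 0.3 0.118
96 [334. 204.] [535.  -2.] [12. 90.] 20.4 0.116
116 [340. 239.] [463. 109.] [12. 85.] 20.4 0.115
150 [311. 252.] [509. 187.] [62. 18.] 39.6 0.12
```

Emit:
play_rows(targets=[{"grip": 255, "linear": [1, 2, 0], "delta_rot": [0, 0, 0]}, {"grip": 255, "linear": [3, 6, 0], "delta_rot": [0, 0, 0]}, {"grip": 255, "linear": [5, 10, 0], "delta_rot": [0, 0, 0]}, {"grip": 255, "linear": [7, 14, 0], "delta_rot": [0, 0, 0]}, {"grip": 255, "linear": [9, 18, 0], "delta_rot": [0, 0, 0]}, {"grip": 255, "linear": [11, 22, 0], "delta_rot": [0, 0, 0]}, {"grip": 255, "linear": [13, 26, 0], "delta_rot": [0, 0, 0]}, {"grip": 255, "linear": [15, 30, 0], "delta_rot": [0, 0, 0]}, {"grip": 255, "linear": [16, 33, 0], "delta_rot": [0, 0, 0]}, {"grip": 255, "linear": [16, 33, 0], "delta_rot": [0, 0, 0]}])

```text
time: 2.2
ee_pos: [0.3586, -0.1805, 0.2316]
tcp_rot: [180.0, -0.1, 21.3]
wrist_force: [-0.6, 0.1, 0.1]
opening: -0.0002
grasp_force: 0.0
```

```bash
python3 -c "
from h import *
o=bot.get_obs();print(o['q'].round(1),o['ee_pos'],o['tcp_rot'],o['opening'],o['time'],o['wrist_force'])"
```

```text
[-26.7 -15.2  -8.6  96.6   0.  131.9] [ 0.35862866 -0.18047265  0.2316165 ] [ 1.79997166e+02 -5.24709731e-02  2.13156165e+01] -0.0001924515362202926 2.2 [-0.57039155  0.10343959  0.14329527]
```

Emit:
play_rows(targets=[{"grip": 255, "linear": [1, 2, 0], "delta_rot": [0, 0, 0.15]}, {"grip": 255, "linear": [3, 6, 0], "delta_rot": [0, 0, 0.3]}, {"grip": 255, "linear": [5, 10, 0], "delta_rot": [0, 0, 0.45]}, {"grip": 255, "linear": [7, 14, 0], "delta_rot": [0, 0, 0.6]}, {"grip": 255, "linear": [9, 18, 0], "delta_rot": [0, 0, 0.75]}, {"grip": 255, "linear": [11, 22, 0], "delta_rot": [0, 0, 0.9]}, {"grip": 255, "linear": [13, 26, 0], "delta_rot": [0, 0, 1.05]}, {"grip": 255, "linear": [15, 30, 0], "delta_rot": [0, 0, 1.2]}, {"grip": 255, "linear": [16.3, 34, 0], "delta_rot": [0, 0, 1.35]}, {"grip": 255, "linear": [16.3, 34, 0], "delta_rot": [0, 0, 1.5]}])

```text
time: 3.2
ee_pos: [0.5219, 0.16, 0.2298]
tcp_rot: [-179.9, -0.0, 107.6]
wrist_force: [-0.4, 0.7, -1.0]
opening: -0.0
grasp_force: 0.0
```

Emit:
play_rows(targets=[{"grip": 255, "linear": [0, 0, -2], "delta_rot": [0, 0, 0.057]}, {"grip": 255, "linear": [0, 0, -4], "delta_rot": [0, 0, 0.057]}, {"grip": 255, "linear": [0, 0, -6], "delta_rot": [0, 0, 0.057]}, {"grip": 255, "linear": [0, 0, -8], "delta_rot": [0, 0, 0.057]}, {"grip": 255, "linear": [0, 0, -8], "delta_rot": [0, 0, 0.057]}, {"grip": 255, "linear": [0, 0, -8], "delta_rot": [0, 0, 0.057]}, {"grip": 255, "linear": [0, 0, -8], "delta_rot": [0, 0, 0.057]}])

```text
time: 3.9
ee_pos: [0.5214, 0.1566, 0.1526]
tcp_rot: [179.9, 0.0, 110.3]
wrist_force: [-0.0, -0.1, 0.9]
opening: -0.0002
grasp_force: 0.0
```

```bash
cat >> h.py <<'E'
O=np.array([.5603,.0757]);th=np.radians(20.5);R=np.array([[np.cos(th),-np.sin(th)],[np.sin(th),np.cos(th)]])
def w2b(P): return (np.asarray(P)[...,:2]-O)@R*1000
def b2w(P): return np.asarray(P)/1000@R.T+O
def snap(name):
    p=bot.camera('side');q=bot.camera('top')
    I=np.hstack([cv2.resize(q['color'][190:340,200:350],(400,400)),cv2.resize(p['color'][150:300,240:390],(400,400))])
    cv2.imwrite(name,I[:,:,::-1]); o=bot.get_obs(); print(o['q'].round(1),o['ee_pos'].round(4),'box',w2b(o['ee_pos']).round(1),o['tcp_rot'].round(1),o['time'],o['wrist_force'].round(1))
E
python3 -c "
from h import *
snap('pics/c.png')"
```

```text
[16.7  3.2 -0.5 86.2 -0.  86.5] [0.5213 0.1568 0.1526] box [-8.1 89.6] [179.9   0.  110.3] 4.0 [ 0.6 -0.8  0.6]
```

View pics/c.png

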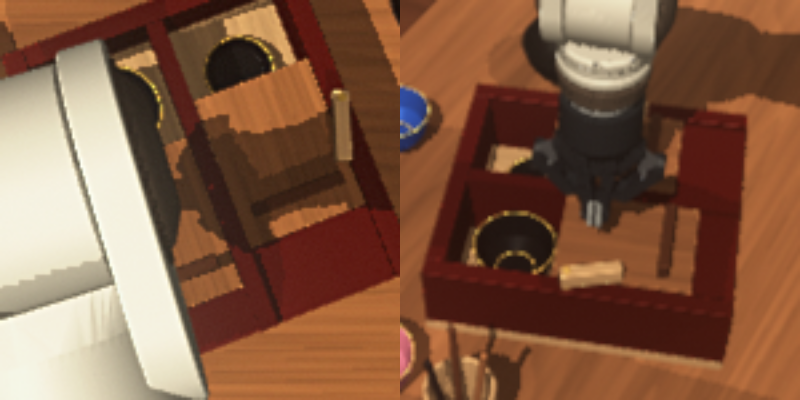

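Emit:
play_rows(targets=[{"grip": 255, "linear": [-0.7, -0.3, -2], "delta_rot": [0, 0, 0]}, {"grip": 255, "linear": [-1.5, -0.56, -4], "delta_rot": [0, 0, 0]}, {"grip": 255, "linear": [-1.5, -0.56, -5.0], "delta_rot": [0, 0, 0]}, {"grip": 255, "linear": [-1.5, -0.56, -5.0], "delta_rot": [0, 0, 0]}, {"grip": 255, "linear": [-1.68, -0.1, -5.0], "delta_rot": [0, 0, 0]}, {"grip": 255, "linear": [-1.85, 0.35, -5.0], "delta_rot": [0, 0, 0]}, {"grip": 255, "linear": [-2.0, 0.8, -5.0], "delta_rot": [0, 0, 0]}, {"grip": 255, "linear": [-2.17, 1.22, -5.0], "delta_rot": [0, 0, 0]}, {"grip": 255, "linear": [-2.17, 1.22, -5.0], "delta_rot": [0, 0, 0]}, {"grip": 255, "linear": [-2.17, 1.22, -5.0], "delta_rot": [0, 0, 0]}])

```text
time: 5.0
ee_pos: [0.4991, 0.1693, 0.1014]
tcp_rot: [180.0, -0.0, 110.3]
wrist_force: [-0.2, -0.6, 0.7]
opening: -0.0002
grasp_force: 0.0
```

```bash
cat >> h.py <<'E'
def tall():
    p=bot.camera('side');X=cloud(p);B=w2b(X);z=X[...,2]
    for n,m in [('latchL',(abs(B[...,0]-5)<75)&(B[...,1]>60)&(B[...,1]<150)),]:
        m=m&(z>.105)&(z<.122)&(p['color'][...,0]>170)&(p['color'][...,2]>90)
        if m.sum()>15:
            c,s,a=cv2.minAreaRect(B[m].astype(np.float32)); print(n,m.sum(),np.round(c),np.round(s),round(a,1),'angle from pivot',np.degrees(np.arctan2(130-c[1],14-c[0])).round(1))
    for n in ['latch_left_tip','lid_left_rib']:
        for r in bot.pinpoint(p,n)[:2]: print(n,round(r['conf'],2),w2b(atz(p,r['pixel'],.106 if 'la' in n else .103)).round(1))
E
python3 -c "
from h import *
snap('pics/d.png');tall()"
```

```text
[18.7  1.3 -8.2 80.6  0.  88.4] [0.4991 0.1691 0.1013] box [-24.7 108.9] [180.   -0.  110.3] 5.1 [0.4 0.2 0.5]
latchL 92 [-11. 129.] [15. 59.] 87.6 angle from pivot 2.6
latch_left_tip 0.77 [-46.  110.1]
latch_left_tip 0.25 [66.2 -1. ]
lid_left_rib 0.83 [-80.1  56. ]
```

View pics/d.png

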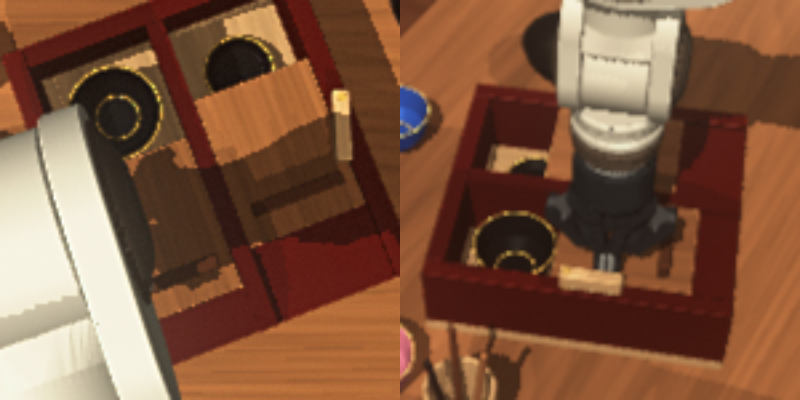

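The button is now parked at about 3°. Next I go over behind the rib.

Emit:
play_rows(targets=[{"grip": 255, "linear": [0.18, -0.47, 0], "delta_rot": [0, 0, 0]}, {"grip": 255, "linear": [0.3, -0.8, 2], "delta_rot": [0, 0, 0]}, {"grip": 255, "linear": [0.3, -0.8, 5], "delta_rot": [0, 0, 0]}, {"grip": 255, "linear": [-2, -3, 5], "delta_rot": [0, 0, 0]}, {"grip": 255, "linear": [-4, -5, 5], "delta_rot": [0, 0, 0]}, {"grip": 255, "linear": [-6, -7.05, 5], "delta_rot": [0, 0, 0]}, {"grip": 255, "linear": [-6, -7.05, 5], "delta_rot": [0, 0, 0]}, {"grip": 255, "linear": [-6, -7.05, 2.5], "delta_rot": [0, 0, 0]}, {"grip": 255, "linear": [-6, -7.05, 0], "delta_rot": [0, 0, 0]}, {"grip": 255, "linear": [-6, -7.05, 0], "delta_rot": [0, 0, 0]}])

```text
time: 6.25
ee_pos: [0.4378, 0.0981, 0.0985]
tcp_rot: [-179.8, -0.0, 110.3]
wrist_force: [-0.6, 0.6, -0.3]
opening: -0.0001
grasp_force: 0.0
```

```bash
python3 -c "
from h import *
snap('pics/e.png');tall()"
```

```text
[ 12.6  -9.3 -18.1  81.2   0.   82.4] [0.4392 0.0985 0.1017] box [-105.5   63.8] [-180.    -0.   110.3] 6.35 [0.8 0.  0.1]
latchL 98 [-11. 130.] [15. 59.] 88.6 angle from pivot 0.9
latch_left_tip 0.78 [-38.9 114.7]
lid_left_rib 0.65 [-88.6  54.2]
lid_left_rib 0.61 [ -36.6 -125.4]
```

Emit:
play_rows(targets=[{"grip": 255, "linear": [0.5, 0.19, 0], "delta_rot": [0, 0, 0]}, {"grip": 255, "linear": [1.3, 0.49, 0], "delta_rot": [0, 0, 0]}, {"grip": 255, "linear": [2.2, 0.82, 0], "delta_rot": [0, 0, 0]}, {"grip": 255, "linear": [3.2, 1.2, 0], "delta_rot": [0, 0, 0]}, {"grip": 255, "linear": [4.3, 1.6, 0], "delta_rot": [0, 0, 0]}, {"grip": 255, "linear": [5.4, 2.02, 0], "delta_rot": [0, 0, 0]}, {"grip": 255, "linear": [6.5, 2.43, 0], "delta_rot": [0, 0, 0]}, {"grip": 255, "linear": [7.6, 2.84, 0], "delta_rot": [0, 0, 0]}, {"grip": 255, "linear": [8.6, 3.21, 0], "delta_rot": [0, 0, 0]}, {"grip": 255, "linear": [9.4, 3.5, 0], "delta_rot": [0, 0, 0]}])

```text
time: 7.5
ee_pos: [0.5338, 0.1339, 0.1009]
tcp_rot: [-180.0, -0.0, 110.3]
wrist_force: [-3.1, 0.5, 1.0]
opening: 0.0
grasp_force: 1.2
```

Emit:
play_rows(targets=[{"grip": 255, "linear": [0.28, 0.1, 0], "delta_rot": [0, 0, 0]}, {"grip": 255, "linear": [0.56, 0.2, 0], "delta_rot": [0, 0, 0]}, {"grip": 255, "linear": [0.84, 0.3, 0], "delta_rot": [0, 0, 0]}, {"grip": 255, "linear": [1.1, 0.4, 0], "delta_rot": [0, 0, 0]}])

```text
time: 7.9
ee_pos: [0.544, 0.1375, 0.1011]
tcp_rot: [-180.0, -0.0, 110.3]
wrist_force: [-2.2, -1.1, -1.5]
opening: 0.0001
grasp_force: 1.0
```

```bash
python3 -c "
from h import *
snap('pics/f.png');tall()"
```

```text
[14.2  5.9 -3.3 80.8 -0.  83.9] [0.5443 0.1375 0.1013] box [ 6.7 63.5] [180.    0.  110.3] 8.0 [-0.8 -0.3 -0.3]
latchL 81 [-13. 130.] [55. 14.] 1.8 angle from pivot 0.1
latch_left_tip 0.7 [-43.  126.6]
lid_left_rib 0.78 [10.2 63.5]
```

View pics/f.png

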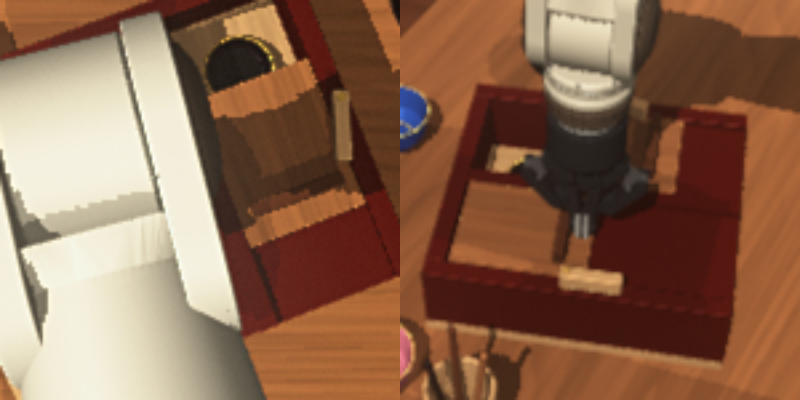

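Emit:
play_rows(targets=[{"grip": 255, "linear": [0.14, 0.05, 0], "delta_rot": [0, 0, 0]}, {"grip": 255, "linear": [0.28, 0.1, 0], "delta_rot": [0, 0, 0]}, {"grip": 255, "linear": [0.28, 0.1, 0], "delta_rot": [0, 0, 0]}])

```text
time: 8.45
ee_pos: [0.547, 0.1385, 0.1014]
tcp_rot: [180.0, 0.0, 110.3]
wrist_force: [-1.3, -0.4, 0.7]
opening: -0.0001
grasp_force: 0.7
```

Emit:
play_rows(targets=[{"grip": 255, "linear": [0.14, 0.05, 0], "delta_rot": [0, 0, 0]}, {"grip": 255, "linear": [0.28, 0.1, 0], "delta_rot": [0, 0, 0]}, {"grip": 255, "linear": [0.28, 0.1, 0], "delta_rot": [0, 0, 0]}])

```text
time: 8.75
ee_pos: [0.5478, 0.1387, 0.1013]
tcp_rot: [-179.8, 0.0, 110.3]
wrist_force: [-12.6, -4.7, 6.8]
opening: -0.0001
grasp_force: 7.1
```

Emit:
play_rows(targets=[{"grip": 255, "linear": [0.14, 0.05, 0], "delta_rot": [0, 0, 0]}, {"grip": 255, "linear": [0.28, 0.1, 0], "delta_rot": [0, 0, 0]}, {"grip": 255, "linear": [0.28, 0.1, 0], "delta_rot": [0, 0, 0]}])

```text
time: 9.05
ee_pos: [0.5482, 0.1389, 0.1012]
tcp_rot: [-179.5, -0.0, 110.3]
wrist_force: [-26.0, -10.2, 13.5]
opening: 0.0001
grasp_force: 14.2
```

Contact force rose to about 28 N with the TCP at the expected end stop, so the lid is shut. Now I back off and go round to the outside of the button.

Emit:
play_rows(targets=[{"grip": 255, "linear": [-0.75, -0.28, 0], "delta_rot": [0, 0, 0]}, {"grip": 255, "linear": [-1.7, -0.64, 0], "delta_rot": [0, 0, 0]}, {"grip": 255, "linear": [-1.9, -0.7, 3], "delta_rot": [0, 0, 0]}, {"grip": 255, "linear": [-1.9, -0.7, 6], "delta_rot": [0, 0, 0]}, {"grip": 255, "linear": [-3.5, 2, 6], "delta_rot": [0, 0, 0]}, {"grip": 255, "linear": [-5.3, 5, 6], "delta_rot": [0, 0, 0]}, {"grip": 255, "linear": [-7, 7.4, 6], "delta_rot": [0, 0, 0]}, {"grip": 255, "linear": [-7, 7.4, 6], "delta_rot": [0, 0, 0]}, {"grip": 255, "linear": [-7, 7.4, 3], "delta_rot": [0, 0, 0]}, {"grip": 255, "linear": [-7, 7.4, 0.2], "delta_rot": [0, 0, 0]}])

```text
time: 10.05
ee_pos: [0.4831, 0.2146, 0.1032]
tcp_rot: [179.8, -0.0, 110.3]
wrist_force: [0.7, -0.2, 0.9]
opening: -0.0
grasp_force: 0.0
```

```bash
python3 -c "
from h import *
snap('pics/g.png');tall()
C=np.array([.4827,.2147]);
prev=b2w(w2b(C))
for t in [0,10,20,30,40,50,60,70,80,90,93]:
    a=np.radians(t);d=np.array([-np.cos(a),-np.sin(a)]);n=np.array([np.sin(a),-np.cos(a)])
    c=np.array([13.,130])+38*d-(7+14.5*abs(n[0])+11*abs(n[1]))*n
    print(t,c.round(1),((b2w(c)-C)*100).round(2))
"
```

```text
[23.9  1.5 -8.1 80.7 -0.  93.7] [0.4809 0.2134 0.0998] box [-26.1 156.8] [-179.7    0.   110.3] 10.15 [-1.1 -0.4  0.1]
lid_left_rib 0.6 [26.2 66.3]
lid_left_rib 0.53 [-50.9 -57.8]
0 [-25. 148.] [ 0.24 -0.91]
10 [-28.  143.4] [ 0.12 -1.44]
20 [-30.3 138. ] [ 0.09 -2.04]
30 [-31.8 131.6] [ 0.17 -2.69]
40 [-32.  124.5] [ 0.4  -3.36]
50 [-30.7 117.1] [ 0.78 -4.01]
60 [-27.7 109.6] [ 1.33 -4.6 ]
70 [-22.9 102.6] [ 2.02 -5.09]
80 [-16.4  96.6] [ 2.84 -5.43]
90 [-8.5 92. ] [ 3.74 -5.58]
93 [-7.  90.9] [ 3.92 -5.63]
```

View pics/g.png

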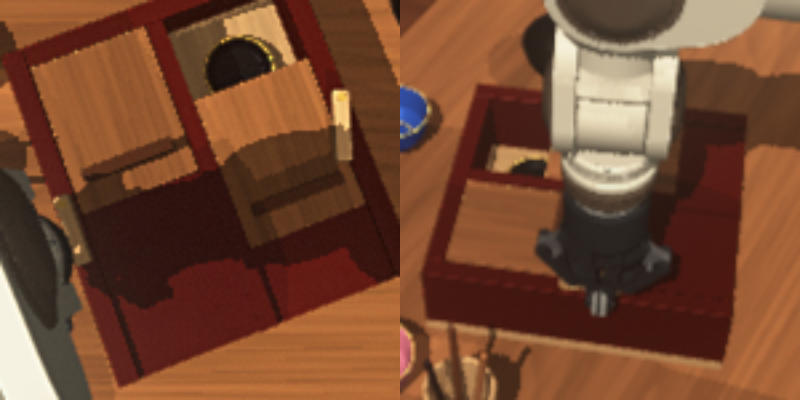

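The top view shows the left lid shut and the button still parked at (75,230), with the fingers outside it. Next I sweep it round.

Emit:
play_rows(targets=[{"grip": 255, "linear": [0.15, -0.5, 0.1], "delta_rot": [0, 0, 0]}, {"grip": 255, "linear": [0.2, -0.95, 0.1], "delta_rot": [0, 0, 0]}, {"grip": 255, "linear": [0.12, -1.44, 0.1], "delta_rot": [0, 0, 0]}, {"grip": 255, "linear": [0.09, -2.04, 0.1], "delta_rot": [0, 0, 0]}, {"grip": 255, "linear": [0.17, -2.7, 0.1], "delta_rot": [0, 0, 0]}, {"grip": 255, "linear": [0.4, -3.36, 0.1], "delta_rot": [0, 0, 0]}, {"grip": 255, "linear": [0.78, -4.0, 0.1], "delta_rot": [0, 0, 0]}, {"grip": 255, "linear": [1.33, -4.6, 0.1], "delta_rot": [0, 0, 0]}, {"grip": 255, "linear": [2.0, -5.1, 0.1], "delta_rot": [0, 0, 0]}, {"grip": 255, "linear": [2.0, -5.1, 0.1], "delta_rot": [0, 0, 0]}])

```text
time: 11.3
ee_pos: [0.5033, 0.1627, 0.1041]
tcp_rot: [-180.0, 0.0, 110.2]
wrist_force: [-0.5, 0.5, 0.1]
opening: 0.0002
grasp_force: 0.0
```

```bash
python3 -c "
from h import *
snap('pics/i.png');tall()"
```

```text
[18.   1.5 -7.7 80.9 -0.  87.7] [0.5027 0.1632 0.1041] box [-23.3 102.2] [-180.     0.   110.2] 11.4 [ 0.2 -0.5 -0.3]
latchL 57 [  5. 112.] [48. 12.] 72.2 angle from pivot 64.5
latch_left_tip 0.42 [-5.6 80.9]
lid_left_rib 0.88 [28.2 64.5]
```

View pics/i.png

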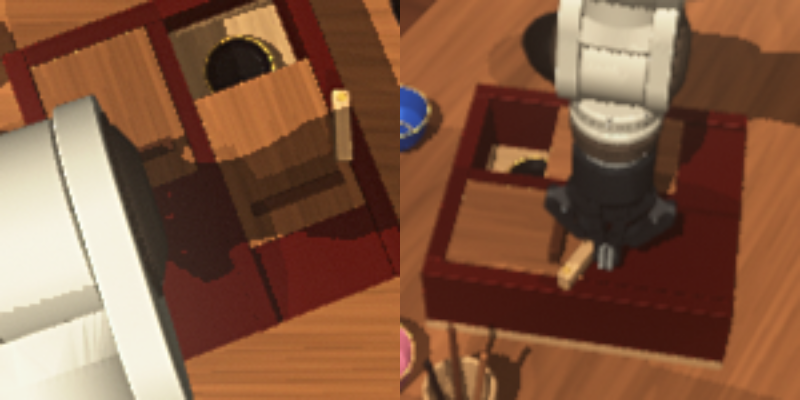

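The button is at about 70° and follows the fingers. I continue to the stop.

Emit:
play_rows(targets=[{"grip": 255, "linear": [0.4, -0.2, 0], "delta_rot": [0, 0, 0]}, {"grip": 255, "linear": [0.84, -0.33, 0], "delta_rot": [0, 0, 0]}, {"grip": 255, "linear": [1.3, -0.42, 0], "delta_rot": [0, 0, 0]}, {"grip": 255, "linear": [1.74, -0.48, 0], "delta_rot": [0, 0, 0]}, {"grip": 255, "linear": [1.74, -0.48, 0], "delta_rot": [0, 0, 0]}])

```text
time: 12.05
ee_pos: [0.5205, 0.1585, 0.1042]
tcp_rot: [180.0, 0.0, 110.3]
wrist_force: [-0.7, -0.2, 0.0]
opening: -0.0001
grasp_force: 0.0
```

Emit:
play_rows(targets=[{"grip": 255, "linear": [0.1, 0.04, 0], "delta_rot": [0, 0, 0]}, {"grip": 255, "linear": [0.19, 0.07, 0], "delta_rot": [0, 0, 0]}, {"grip": 255, "linear": [0.19, 0.07, 0], "delta_rot": [0, 0, 0]}])

```text
time: 12.35
ee_pos: [0.5215, 0.1591, 0.1042]
tcp_rot: [-180.0, 0.0, 110.3]
wrist_force: [-2.1, -2.6, 1.1]
opening: -0.0001
grasp_force: 1.3
```

Emit:
play_rows(targets=[{"grip": 255, "linear": [0.1, 0.04, 0], "delta_rot": [0, 0, 0]}, {"grip": 255, "linear": [0.19, 0.07, 0], "delta_rot": [0, 0, 0]}, {"grip": 255, "linear": [0.19, 0.07, 0], "delta_rot": [0, 0, 0]}])

```text
time: 12.65
ee_pos: [0.5221, 0.1593, 0.104]
tcp_rot: [-179.8, 0.0, 110.3]
wrist_force: [-9.1, -5.4, 4.0]
opening: -0.0003
grasp_force: 5.5
```

The force rise shows the end stop. I back off along -x, lift, and withdraw.

Emit:
play_rows(targets=[{"grip": 255, "linear": [-0.75, -0.28, 0], "delta_rot": [0, 0, 0]}, {"grip": 255, "linear": [-1.6, -0.6, 0], "delta_rot": [0, 0, 0]}, {"grip": 255, "linear": [-1.8, -0.7, 3], "delta_rot": [0, 0, 0]}, {"grip": 255, "linear": [-1.8, -0.7, 7], "delta_rot": [0, 0, 0]}, {"grip": 255, "linear": [-1.8, -0.7, 11], "delta_rot": [0, 0, 0]}, {"grip": 255, "linear": [-3.5, -4, 13], "delta_rot": [0, 0, 0]}, {"grip": 255, "linear": [-5.5, -8, 13], "delta_rot": [0, 0, 0]}, {"grip": 255, "linear": [-7.5, -12, 13], "delta_rot": [0, 0, 0]}, {"grip": 255, "linear": [-9.5, -16, 13], "delta_rot": [0, 0, 0]}, {"grip": 255, "linear": [-11.5, -20, 13], "delta_rot": [0, 0, 0]}])

```text
time: 13.65
ee_pos: [0.4075, -0.041, 0.2345]
tcp_rot: [179.9, 0.0, 110.3]
wrist_force: [1.5, -1.3, -0.8]
opening: -0.0002
grasp_force: 0.0
```

Emit:
play_rows(targets=[{"grip": 255, "linear": [-2, -4, 0], "delta_rot": [0, 0, 0]}, {"grip": 255, "linear": [-4, -8, 0], "delta_rot": [0, 0, 0]}, {"grip": 255, "linear": [-5.5, -12, 0], "delta_rot": [0, 0, 0]}, {"grip": 255, "linear": [-7, -16, 0], "delta_rot": [0, 0, 0]}, {"grip": 255, "linear": [-8, -20, 0], "delta_rot": [0, 0, 0]}, {"grip": 255, "linear": [-8, -20, 0], "delta_rot": [0, 0, 0]}, {"grip": 255, "linear": [-8, -20, 0], "delta_rot": [0, 0, 0]}])

```text
time: 14.35
ee_pos: [0.3281, -0.2404, 0.2343]
tcp_rot: [180.0, 0.0, 110.1]
wrist_force: [0.3, 0.3, 0.2]
opening: -0.0002
grasp_force: 0.0
```

```bash
python3 -c "
from h import *
snap('pics/j.png');tall()"
```

```text
[-36.1 -14.4  -7.7  96.7   0.   33.6] [ 0.3288 -0.2393  0.2344] box [-327.2 -213.9] [180.    0.  110.3] 14.45 [ 1.3  0.9 -0.9]
latchL 90 [ 13. 105.] [62. 12.] 89.8 angle from pivot 87.3
lid_left_rib 0.9 [25.3 57.9]
lid_left_rib 0.51 [16.4 76.6]
```

View pics/j.png

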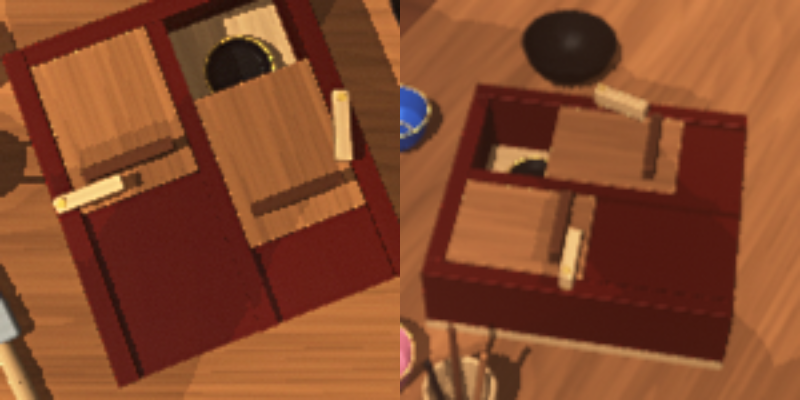

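The picture shows the lid shut and the button square across behind the rib, with the right side unchanged. I'll check the rib position by depth and then hand in.

```bash
python3 -c "
from h import *
p=bot.camera('top');X=cloud(p);B=w2b(X);m=(X[...,2]>.105)&(X[...,2]<.122)&(B[...,0]>-60)&(B[...,0]<60)&(abs(B[...,1])<150)
n,l,s,c=cv2.connectedComponentsWithStats(m.astype(np.uint8))
for k in range(1,n):
    if s[k,4]>20: print(cv2.minAreaRect(B[l==k].astype(np.float32)))
m=m&(B[...,1]>25)&(B[...,1]<70); print(np.median(B[m],0))
print(bot.job_done())"
```

```text
((-9.15634536743164, -121.50819396972656), (14.172903060913086, 58.679012298583984), 70.84232330322266)
((21.70343017578125, 79.7774658203125), (29.13170051574707, 114.62109375), 0.03934471309185028)
((-50.21151351928711, -63.28843688964844), (11.885968208312988, 83.26705932617188), 0.044910330325365067)
[29.84271045 47.46908948]
the job is handed in; nothing more can be done
None
```

The job is handed in: the lid over the deep bowl is fully shut, with its rib measured at x = 29.8 mm against the 30 mm end stop. Its turn-button is square across behind the rib. It started partly turned, so I nudged it back along the rail first to let the rib pass. The right lid and button show no change in the pictures, and the arm is withdrawn clear of everything.

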